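# Catch the tube-rack carriage below the scanner arch

### The job

Press the catch on the sloping rail down so that the tube-rack carriage rolls off and passes right through the scanner arch by itself, untouched. Meet it beyond the arch with the fingers at its sprung front buffer and slow it gently, moving along with it so that the buffer is never pushed in more than 15 mm and it does not reach the end stop, until it stands level with the transfer shelf. Finish while still holding it there, at rest with its buffer against the fingers, since it rolls away when let go; leave the bottle, the jar and the tip box alone.

Things in the scene. Friction and masses are not known exactly. Their poses are not given: they have to be found in the camera images.
- rail: Fixed gravity rail, aluminium track 50 mm wide, 690 long. Origin on the bench under its middle; -y points downhill along it (roughly robot's left to right), +x across, away from the robot. Track top 65 mm above the bench at y = 0, falling downhill at 0.045 rad (77 mm at y = 0.27, 56 at -0.19). Steel end stop at y -0.333, 18 mm above the track.
- arch (a point): Middle of the top of the white scanner arch over the rail, 174 mm above the bench, at rail y 0.14. The arch is 110 mm long along the rail (y 0.085 to 0.195) and 128 mm wide; its opening is 104 mm wide, its walls reach down to the bench.
- carriage (a joint): Travel down the rail, m: 0 at the top, against the catch; 0.23 tail out of the arch; 0.46 level with the transfer shelf (good within 20 mm); 0.55 at the end stop. Mass 0.65 kg with its buffer (0.56 to 0.89, hidden), drag 1.2 N per m/s: let go, it nears a steady 0.2 to 0.33 m/s, time constant 0.47 to 0.74 s. It never stops by itself before the end stop.
- carriage_mid (a point): Point on the track under the middle of the carriage: a blue tube rack on a wheeled aluminium chassis, 90 mm long, 80 mm wide, 68 mm tall above the track.
- buffer_face (a point): Centre of the outer face of the flat aluminium buffer plate at the carriage's front (downhill) end, 70 mm wide, 26 to 68 mm above the track. Not pushed in, this point lies 47 mm above the track and 78 mm downhill of the carriage's middle. Catch and hold the carriage here.
- buffer (a joint): How far the buffer plate is pushed in towards the rack, m: 0 free, 0.028 at most. Spring 60 N/m, damping 2 N per m/s: the carriage leaning on a still finger pushes it in 4 to 7 mm. A gentle catch keeps it under 15 mm; a finger standing still in the path of the rolling carriage pushes it in further.
- bay (a point): Point on top of the track below the carriage's middle when the carriage stands level with the transfer shelf (rail x 0, y -0.19). The shelf is a steel plate 90 x 100 mm on the far side of the rail, x 0.05 to 0.14, y -0.24 to -0.14, its back rim up to 90 mm above the bench.
- latch_pad (a point): Centre of the top of the catch's grey round cap, 36 mm across, on a stem 85 mm to the robot's side of the rail's centre line, 130 mm above the bench when up, next to the carriage's upper, starting place. Press it straight down.
- latch (a joint): How far the catch is pressed down, m: 0 up (its steel bar blocks the carriage), 0.022 fully down; from 0.017 the carriage is free. It takes about 3 N and stays where it is left.
- reagent_bottle: clear glass reagent bottle with a blue cap, 72 mm across, 150 mm tall; origin at the centre of its underside. Stands near the work, leave it alone.
- sample_jar: white sample jar with a screw lid, 76 mm across, 100 mm tall; origin at the centre of its underside. Stands near the work, leave it alone.
- tip_box: closed orange pipette-tip box 80 x 120 x 50 mm; origin at the centre of its underside. Stands near the work, leave it alone.

How it is judged:
On the way, in this order (a step that is already met when the one before it is completed fails the run):
1. the catch is pressed down (value of joint latch above 0.016 m), for 0.1 s.
2. the carriage has rolled out of the scanner arch (value of joint carriage above 0.23 m), for 0.05 s.
3. the carriage stands level with the transfer shelf, at rest against the fingers (value of joint carriage between 0.435 and 0.485 m and velocity of joint carriage between -0.03 and 0.03 m/s and contact force between the fingers and buffer above 0.05 N), for 1.5 s.
At the end, for the whole second after the job is handed in: The catch is down and the fingers hold the carriage at rest (under 0.03 m/s) level with the transfer shelf, its middle within 25 mm of the shelf's middle; the program ends while holding it (all of step 3 and value of joint latch above 0.016 m); the arm keeps its last pose, push and grip.
It fails at once if the fingers touch the carriage before it has come out of the arch (value of joint carriage below 0.21 m and contact force between the fingers and carriage above 0.3 N).
It fails at once if the carriage is knocked: buffer in by more than 15 mm, or over 10 N (value of joint buffer above 0.015 m or contact force between any of the fingers, the arm and carriage above 10 N).
It fails at once if the carriage runs to the end stop (value of joint carriage above 0.54 m).
It fails at once if the bottle, the jar or the tip box is disturbed (distance of any of reagent_bottle, sample_jar, tip_box from where it was at the start of the episode above 0.03 m).
It also fails if it takes over 32 s, if anything falls off the work surface, if the arm or the gripper's body presses on something with over 40 N, if the wrist force passes 120 N, or if a joint passes its speed limit or range.

### The arm

A 6-joint arm with a two-finger parallel gripper is mounted at the origin on the work surface. World frame = base frame: x ahead of the robot, y to its left, z up, the work surface at z = 0. Lengths are in m, angles in rad, forces in N, time in s.
With the tool pointing down it reaches from about 0.25 to 0.725 m from the base axis. Payload 4 kg.
Tool frame: the origin (TCP) lies at the very end of the fingers, on their centre line; the grasp point (between the pads) lies 19 mm behind it; z points along the fingers, x is the direction in which the jaws open and shut, and the axes are right-handed (so a half turn about z gives the same grasp; the last joint's range is limited). The gripper opens to 85 mm and grips with 20 to 120 N. Pads are 22 mm wide; open, the fingers measure 114 mm over their backs; the gripper's body (76 mm by 85 mm) begins 54 mm behind the grasp point. The pads swing forward as they close: fully open they stand 13 mm farther back than shut.
Start: joints at [1.348, 0.241, 0.005, 1.335, 0, 1.571], TCP at [0.11, 0.488, 0.2] pointing down, gripper open.
Joint ranges: [-2.72, 2.72], [-1.05, 1.87], [-1.09, 1.28], [-1.99, 2.15], [-1.42, 1.44], [-3.14, 3.14]. Speed limits (rad/s): [2.79, 2.79, 3.14, 3.14, 3.14, 3.14].

### API

Orientations are given as a unit quaternion [x, y, z, w].
In Python, from workcell import sensors, vision, order gives the robot as it stands.
- The arm moves only by the tool step_arm, never from a script. Its argument "series" is a list of rows, each a list of 4 numbers: the shift along the tool's x, y, z in m, then the turn about the tool's z in rad. In form: [[x, y, z, roll], ...]. A call has exactly 8 rows; each row shifts and turns the commanded pose from where the row before left it, along the tool's axes as they then stand; what a row does not reach is not made up. A row lasts 1/10 s, in which the tool goes at most 50 mm and 8.59 degrees, less where a joint would pass 70% of its speed; a pose out of reach is approached as far as the arm can. A call with a gripper value outside its range is refused whole. "fingers" is the finger opening in m, from 0 to 0.0854, set as the call begins (left out, the last holds). The fingers move at their own pace and stop on an object; the grip force is fixed at half the most. Time passes only in rows, so rows that do not move let the fingers close, or fill a call up. It gives the time, the measured TCP pose, the force and the opening at its end, in the units of the state.
- sensors.get_obs(): the state, without advancing time (a new reading comes with each control period).
- vision.camera(name): name is "side" or "top" or "wrist"; returns (picture, depth): 384x512x3 uint8, red, green, blue; 384x512 float32, m along the optical axis (not along the pixel's ray), 0 where there is no reading.
- vision.camera_info(name): a dict with "mtx" (3x3 intrinsics, pixels), "T" (4x4, takes a point from camera to world coordinates). Camera axes: x right, y up, looking along -z (the intrinsics and any distortion apply to the point x, -y, -z); pixel columns grow to the right and rows downward; lengths in m; the calibration is good to about 2 mm. The wrist camera is an equidistant fisheye: a pixel r from the principal point sees the ray r / f radians off the axis. A picture is of the moment at which its call begins: read the wrist's pose just before it. camera_info takes no time and is no camera call; for the wrist camera it gives the pose at the moment of the call.
- order.job_done(): hands the job in, once; it reports no verdict.
The state is a dict: "clock": time; "joint_pos": joint angles; "joint_vel": joint speeds; "tau": joint torques, N m; "eef_pos": TCP position; "tool_rot": TCP orientation; "ft_force": force on the tool from outside, world axes, zero at the start; "ft_torque": the same for the moment, N m; "grip_width": finger opening in m.
Only numpy, scipy, OpenCV 4.12 (cv2) and the standard library are available. Lean on these libraries where they do the work, as an engineer would, in place of code of your own. Each camera call takes 0.05 s, during which the arm holds its last target. There are 200 camera calls.

## Working session

There is one attempt and no reset: what is moved stays moved. The work goes in short steps, Python scripts to look and compute and a tool call to move; the robot and the scene stay as the last step left them, time stands still between calls to the robot, and variables do not carry over. Pictures are saved under pics/ and viewed, about 8 in all and at most 12, crops included, and the job is handed in when it is done.

Besides the shell and the picture viewer there is one more tool, called after "Call:" as name(argument=value, ...), one argument or row to a line, values as JSON. step_arm: Moves the arm, as the interface text tells. Its arguments: {"type":"object","properties":{"series":{"type":"array","items":{"type":"array","items":{"type":"number"}}},"fingers":{"type":"number"}},"required":["series"]}

```bash
mkdir -p pics; ls
python3 - <<'E'
from workcell import sensors, vision
import cv2, numpy as np
print(sensors.get_obs())
for n in ("side","top"):
    p,d=vision.camera(n); cv2.imwrite(f"pics/{n}0.png",p[:,:,::-1]); np.savez(f"{n}0.npz",p=p,d=d,**{k:np.array(v) for k,v in vision.camera_info(n).items()})
    print(vision.camera_info(n))
E
```

```text
pics
{'clock': 0.0, 'joint_pos': array([1.34798091e+00, 2.41408380e-01, 3.71040150e-03, 1.33520962e+00,
       2.45130948e-06, 1.57078761e+00]), 'joint_vel': array([ 0.0006365 ,  0.00125639,  0.00122251, -0.00055847, -0.00080467,
       -0.00045888]), 'tau': array([-1.11177935e-03, -3.72318578e+01,  2.52406991e+01,  1.70057552e-02,
       -1.30142826e-04, -1.31085052e-06]), 'eef_pos': array([0.11033047, 0.48694734, 0.19871006]), 'tool_rot': array([ 7.81334262e-01,  6.24111895e-01, -8.25574299e-04,  6.57869385e-04]), 'ft_force': array([-0.32320403,  0.18607602,  0.1943387 ]), 'ft_torque': array([-0.01298797,  0.0174997 , -0.01519755]), 'grip_width': 0.08524649744984622}
{'mtx': array([[496.82438697,   0.        , 256.31446911],
       [  0.        , 496.82438697, 194.41515995],
       [  0.        ,   0.        ,   1.        ]]), 'T': array([[-0.99265956,  0.05004872, -0.11010054,  0.36446594],
       [-0.12028358, -0.50342314,  0.85562668,  1.37206409],
       [-0.01260414,  0.86258928,  0.50574783,  0.92482504],
       [ 0.        ,  0.        ,  0.        ,  1.        ]])}
{'mtx': array([[431.8630712 ,   0.        , 258.05355561],
       [  0.        , 431.8630712 , 199.61816068],
       [  0.        ,   0.        ,   1.        ]]), 'T': array([[-0.00375774,  0.98827086, -0.15266494,  0.31559459],
       [-0.99995743, -0.00242696,  0.00890241,  0.01666006],
       [ 0.00842748,  0.15269189,  0.98823791,  1.71520055],
       [ 0.        ,  0.        ,  0.        ,  1.        ]])}
```

View pics/side0.png

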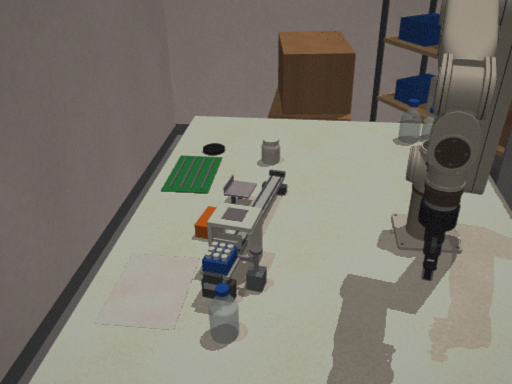

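View pics/top0.png

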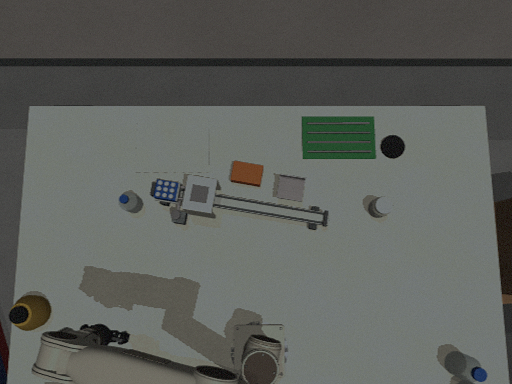

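The side view shows the carriage at about (220,262), the arch at (235,215), the catch at about (256,240), and the bottle at (224,315). In the top view the carriage is at (166,189), the arch at (199,194), the shelf at (290,187) and the rail end at (327,217). Next I'll turn these into world points.

```bash
cat > h.py <<'E'
import numpy as np, cv2
def load(n): return np.load(n+".npz")
def cloud(f):
    d=f["d"];K=f["mtx"];T=f["T"];v,u=np.mgrid[:d.shape[0],:d.shape[1]]
    c=np.stack([(u-K[0,2])/K[0,0]*d,-(v-K[1,2])/K[1,1]*d,-d,np.ones_like(d)],-1)
    return (c@T.T)[...,:3]
def ray(f,u,v,z):
    K=f["mtx"];T=f["T"];r=T[:3,:3]@np.array([(u-K[0,2])/K[0,0],-(v-K[1,2])/K[1,1],-1]);o=T[:3,3]
    return o+r*(z-o[2])/r[2]
E
python3 - <<'E'
from h import *
for n,box in (("top0",(100,150,350,240)),("side0",(190,155,300,345))):
    f=load(n);P=cloud(f);hsv=cv2.cvtColor(f["p"],cv2.COLOR_RGB2HSV)
    x0,y0,x1,y1=box; S=np.zeros(P.shape[:2],bool);S[y0:y1,x0:x1]=1
    Z=P[...,2]
    def rep(name,m):
        m=m&S; nb,l,st,c=cv2.connectedComponentsWithStats(m.astype(np.uint8))
        for i in range(1,nb):
            if st[i,4]>15:
                q=P[l==i]; a=cv2.minAreaRect(q[:,:2].astype(np.float32))
                print(n,name,st[i,4],"px",c[i].round(1),"med",np.median(q,0).round(3),"rect",np.round(a[0],3),np.round(a[1],3),round(a[2],1))
    rep("z.165-.185",(Z>.165)&(Z<.185))
    rep("z.12-.15",(Z>.115)&(Z<.15))
    rep("z.05-.09",(Z>.045)&(Z<.095))
    rep("blue",(hsv[...,0]>105)&(hsv[...,0]<130)&(hsv[...,1]>120))
    rep("orange",(hsv[...,0]<15)&(hsv[...,1]>150)&(Z>.03))
for n,b in (("top0",(110,155,345,240)),("side0",(190,160,300,310))):
    p=load(n)["p"][b[1]:b[3],b[0]:b[2],::-1];k=min(800/p.shape[1],600/p.shape[0])
    cv2.imwrite(f"pics/{n}c.png",cv2.resize(p,None,fx=k,fy=k,interpolation=cv2.INTER_CUBIC));print(n,b,k)
E
```

```text
top0 z.165-.185 1052 px [199.6 193.5] med [0.575 0.214 0.173] rect [0.577 0.213] [0.112 0.128] 80.9
top0 z.12-.15 482 px [168.1 190.1] med [0.596 0.336 0.135] rect [0.597 0.332] [0.109 0.071] 80.7
top0 z.12-.15 82 px [126.6 199.6] med [0.56  0.487 0.129] rect [0.562 0.488] [0.034 0.042] 66.4
top0 z.12-.15 76 px [175.4 214.2] med [0.508 0.308 0.129] rect [0.506 0.308] [0.033 0.034] 30.3
top0 z.05-.09 519 px [246.9 172.4] med [0.681 0.045 0.05 ] rect [0.683 0.045] [0.119 0.082] 80.7
top0 z.05-.09 621 px [291.  187.3] med [ 0.62  -0.126  0.062] rect [ 0.617 -0.126] [0.1   0.092] 80.4
top0 z.05-.09 38 px [182.2 192.5] med [0.597 0.294 0.076] rect [0.598 0.292] [0.013 0.036] 88.2
top0 z.05-.09 79 px [135.4 204.4] med [0.547 0.468 0.077] rect [0.554 0.476] [0.032 0.069] 66.1
top0 z.05-.09 1515 px [271.  209.4] med [ 0.534 -0.048  0.059] rect [ 0.535 -0.051] [0.45  0.058] 80.0
top0 z.05-.09 28 px [177.9 203. ] med [0.558 0.304 0.089] rect [0.55  0.314] [0.033 0.042] 79.4
top0 z.05-.09 33 px [164.5 202. ] med [0.562 0.362 0.061] rect [0.562 0.36 ] [0.047 0.011] 84.8
top0 z.05-.09 133 px [186
[... 1097 characters left out ...]
194 0.07 ] rect [0.558 0.218] [0.037 0.156] 12.7
side0 z.05-.09 60 px [259.8 239.9] med [0.507 0.192 0.079] rect [0.509 0.207] [0.073 0.004] 80.7
side0 z.05-.09 682 px [237.5 273.9] med [0.55  0.333 0.066] rect [0.558 0.344] [0.187 0.08 ] 39.3
side0 z.05-.09 481 px [223.9 320.4] med [0.554 0.526 0.072] rect [0.557 0.517] [0.071 0.036] 13.2
side0 blue 455 px [219.4 263.5] med [0.59  0.382 0.124] rect [0.596 0.348] [0.086 0.07 ] 81.7
side0 blue 160 px [221.9 289.5] med [0.561 0.502 0.148] rect [0.468 0.869] [0.037 1.027] 13.8
side0 orange 228 px [204.  219.3] med [0.704 0.07  0.049] rect [0.557 0.684] [0.064 1.428] 13.1
top0 (110, 155, 345, 240) 3.404255319148936
side0 (190, 160, 300, 310) 4.0
```

```bash
cat >> h.py <<'E'
A=np.deg2rad(-9.3); UX=np.array([np.cos(A),np.sin(A)]); UY=np.array([-np.sin(A),np.cos(A)])
O=np.array([0.5763,0.2145])-0.14*UY
def rail(p): q=np.asarray(p)[...,:2]-O; return np.stack([q@UX,q@UY],-1)
E
python3 - <<'E'
from h import *
f=load("top0");g=load("side0")
print("origin",O)
for n,F,u,v,z in (("arch t",f,199.6,193.5,.174),("arch s",g,234.8,216.2,.174),("pad t",f,175.4,214.2,.13),("pad s",g,255,238,.13),("shelf t",f,291,187.3,.062)):
    p=ray(F,u,v,z);print(n,p.round(4),"rail",rail(p).round(4))
P=cloud(f);R=rail(P);Z=P[...,2]
# track: centre across at sections, with known slope
m=(abs(R[...,0])<.032)&(R[...,1]<.05)&(R[...,1]>-.25)&(abs(Z-.065-.045*R[...,1])<.006)
y=R[m][:,1]
for a in np.arange(-.25,.05,.05):
    q=R[m][(y>=a)&(y<a+.05)];print("track",round(a,2),len(q),((q[:,0].min()+q[:,0].max())/2).round(4),q[:,0].mean().round(4))
# shelf, rack in rail frame
q=R[(abs(Z-.062)<.004)&(R[...,0]>.06)&(R[...,0]<.13)&(abs(R[...,1]+.19)<.08)];print("shelf y",q.min(0),q.max(0))
q=R[(abs(Z-.137)<.01)&(abs(R[...,0])<.06)&(abs(R[...,1]-.27)<.09)];print("rack",q.min(0),q.max(0))
m=(abs(Z-.13)<.006)&(abs(R[...,0]+.085)<.03)&(abs(R[...,1]-.22)<.04);print("pad",R[m].min(0),R[m].max(0),np.median(Z[m]))
Pg=cloud(g);Rg=rail(Pg);Zg=Pg[...,2];m=(abs(Zg-.13)<.004)&(abs(Rg[...,0]+.085)<.03)&(abs(Rg[...,1]-.23)<.04);print("pad s",Rg[m].min(0),Rg[m].max(0),np.median(Zg[m]))
# end of things near (jar)
m=(Z>.09)&(Z<.12)&(R[...,1]<-.3)&(R[...,1]>-.6)&(abs(R[...,0])<.2);print("jar",R[m].mean(0),m.sum())
E
```

```text
origin [0.55367547 0.0763402 ]
arch t [0.5766 0.214  0.174 ] rail [0.0004 0.1396]
arch s [0.5731 0.2267 0.174 ] rail [-0.0051  0.1516]
pad t [0.5068 0.3075 0.13  ] rail [-0.0836  0.2206]
pad s [0.5126 0.2631 0.13  ] rail [-0.0707  0.1777]
shelf t [ 0.6192 -0.1267  0.062 ] rail [ 0.0975 -0.1898]
track -0.25 138 0.0 0.0008
track -0.2 146 0.0006 0.0008
track -0.15 149 0.0004 -0.0002
track -0.1 145 0.0007 0.0007
track -0.05 143 0.001 0.002
track -0.0 148 0.0007 0.0006
shelf y [ 0.06005345 -0.23927851] [ 0.12987468 -0.13968865]
rack [-0.03429946  0.20456166] [0.03659987 0.31369703]
pad [-0.10124458  0.18869855] [-0.06252438  0.2385803 ] 0.12933775855719887
pad s [-0.10342125  0.19212008] [-0.05582834  0.24033421] 0.12938168599236993
jar [ 0.07910152 -0.54547303] 239
```

View pics/side0c.png

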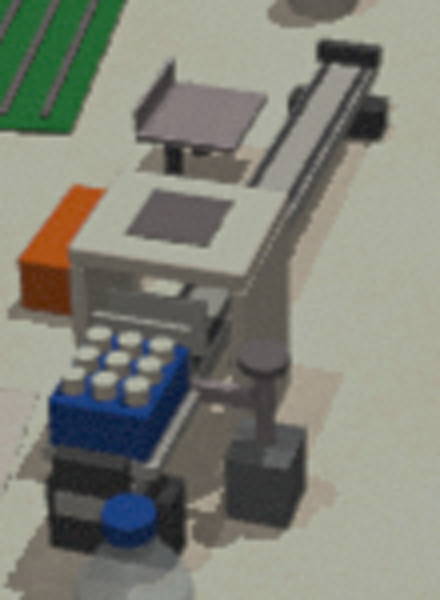

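Call:
step_arm(
  series=[
    [0,0,0,-0.149],
    [0,0,0,-0.149],
    [0,0,0,-0.149],
    [0,0,0,-0.149],
    [0,0,0,-0.149],
    [0,0,0,-0.149],
    [0,0,0,-0.149],
    [0,0,0,-0.149],
  ],
  fingers=0,
)

```text
clock: 0.9
eef_pos: [0.1104, 0.4872, 0.1991]
tool_rot: [0.293, 0.956, -0.001, 0.0]
ft_force: [0.4, 0.5, 0.4]
grip_width: 0.0002
```

Run:
```python
from workcell import sensors
print(sensors.get_obs())
```

```text
{'clock': 0.9, 'joint_pos': array([1.34799916e+00, 2.41120341e-01, 4.23620963e-03, 1.33519027e+00,
       3.92862696e-06, 3.72624281e-01]), 'joint_vel': array([ 1.07210627e-03,  1.55509549e-03, -2.24370738e-05, -8.31775380e-04,
       -2.23407729e-04, -1.47338326e+00]), 'tau': array([ 3.64798816e-04, -3.72277308e+01,  2.52517623e+01,  1.09005725e-02,
       -2.38676057e-04,  1.22668739e+00]), 'eef_pos': array([0.11038615, 0.48723661, 0.19905454]), 'tool_rot': array([ 2.93332345e-01,  9.56010317e-01, -6.37393738e-04,  4.58691201e-05]), 'ft_force': array([0.43337168, 0.4689369 , 0.36285688]), 'ft_torque': array([ 0.00229344, -0.0227451 ,  0.04662365]), 'grip_width': 0.00022069540654269163}
```

The crop shows the cap at crop (263,355), which is (256,249) in the full picture. The bar crosses the track in front of the rack, and the buffer plate is just inside the arch mouth.

Call:
step_arm(
  series=[
    [0,0,0,-0.147],
    [0,0,0,-0.147],
    [0,0,0,-0.146],
    [-0.048,-0.013,0,0],
    [-0.048,-0.013,0,0],
    [-0.048,-0.013,0,0],
    [-0.048,-0.013,0,0],
    [-0.048,-0.013,0,0],
  ],
)

```text
clock: 1.7
eef_pos: [0.3382, 0.3836, 0.1993]
tool_rot: [0.081, 0.997, -0.0, -0.0]
ft_force: [0.3, 0.1, 0.4]
grip_width: 0.0001
```

Call:
step_arm(
  series=[
    [-0.044,-0.011,0,0],
    [-0.044,-0.011,0,0],
    [-0.044,-0.011,0,0],
    [-0.042,-0.011,0,0],
    [0,0,0.02,0],
    [0,0,0.015,0],
    [0,0,0,0],
    [0,0,0,0],
  ],
)

```text
clock: 2.5
eef_pos: [0.5011, 0.3132, 0.1642]
tool_rot: [0.081, 0.997, -0.0, -0.001]
ft_force: [-0.1, -0.5, 0.2]
grip_width: 0.0003
```

Run:
```python
from workcell import sensors, vision
from h import *
s=sensors.get_obs();print(s["clock"],s["eef_pos"],rail(s["eef_pos"]),s["joint_pos"],s["tool_rot"],s["ft_force"])
print("heading",np.degrees(2*np.arctan2(s["tool_rot"][1],s["tool_rot"][0])), "pad side",rail(ray(load("side0"),255.8,248.8,.13)))
p,d=vision.camera("side");cv2.imwrite("pics/s1.png",cv2.resize(p[160:310,190:320,::-1],None,fx=4,fy=4,interpolation=cv2.INTER_CUBIC))
print(sensors.get_obs()["clock"])
```

```text
2.5 [0.50111505 0.31324855 0.16423196] [-0.09015484  0.22530039] [ 5.58678063e-01  4.39289471e-01  1.96499577e-01  1.32955575e+00
 -8.19971018e-06 -8.50582425e-01] [ 8.06801065e-02  9.96739746e-01 -4.65568584e-04 -6.19160634e-04] [-0.10808019 -0.48197043  0.23914164]
heading 170.74467853665064 pad side [-0.08673535  0.22464927]
2.55
```

View pics/s1.png

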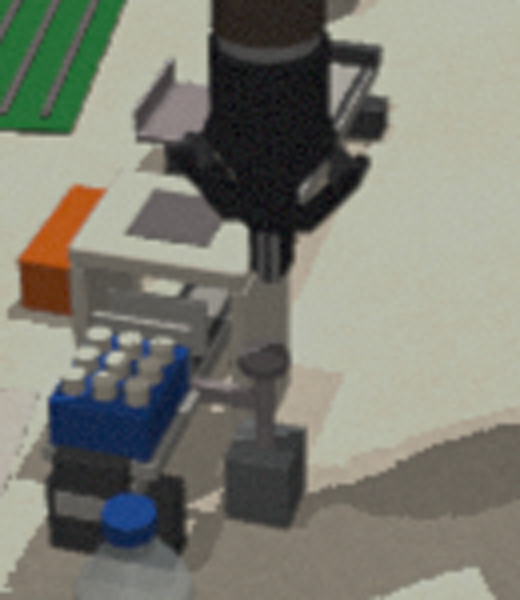

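The fingers stand about 35 mm above the cap and 5 mm to its outer side; the knuckles are wide only well above the tip. I'll rehearse the transit once without pressing, to check its lag and what each camera sees at the catch place.

Call:
step_arm(
  series=[
    [0.01,0,0.022,0],
    [0.005,-0.049,0,0],
    [0,-0.05,0,0],
    [0,-0.05,0,0],
    [-0.027,-0.033,0.013,0],
    [-0.026,-0.033,0.013,0],
    [-0.026,-0.033,0.013,0],
    [-0.026,-0.033,0.013,0],
  ],
)

```text
clock: 3.35
eef_pos: [0.5469, 0.0206, 0.092]
tool_rot: [0.08, 0.997, 0.0, 0.002]
ft_force: [0.8, 0.4, -0.6]
grip_width: 0.0
```

Run:
```python
from workcell import sensors, vision
from h import *
s=sensors.get_obs();print(s["clock"],s["eef_pos"],rail(s["eef_pos"]),s["ft_force"])
t=[vision.camera(n)[0] for n in ("side","top","wrist")]
s=sensors.get_obs();print(s["clock"],s["eef_pos"],rail(s["eef_pos"]))
w=vision.camera_info("wrist");print(w)
im=np.hstack([t[0][150:330,180:330],t[1][140:320,110:350]])
cv2.imwrite("pics/r1.png",cv2.resize(im[:,:,::-1],None,fx=2,fy=2,interpolation=cv2.INTER_CUBIC)); cv2.imwrite("pics/w1.png",t[2][:,:,::-1])
```

```text
3.35 [0.54686978 0.02061937 0.09199783] [ 0.00228847 -0.05608824] [ 0.79664347  0.42301749 -0.62763501]
3.5 [0.54609307 0.01984126 0.0907623 ] [ 0.00164772 -0.05698165]
{'mtx': array([[297.31863964,   0.        , 253.76932546],
       [  0.        , 297.31863964, 194.28506484],
       [  0.        ,   0.        ,   1.        ]]), 'T': array([[-9.86385917e-01, -1.55831870e-01, -5.25285744e-02,
         5.32505705e-01],
       [ 1.64446808e-01, -9.34195369e-01, -3.16601106e-01,
        -6.18488861e-02],
       [ 2.64591456e-04, -3.20929029e-01,  9.47103209e-01,
         2.65549489e-01],
       [ 0.00000000e+00,  0.00000000e+00,  0.00000000e+00,
         1.00000000e+00]])}
```

View pics/r1.png

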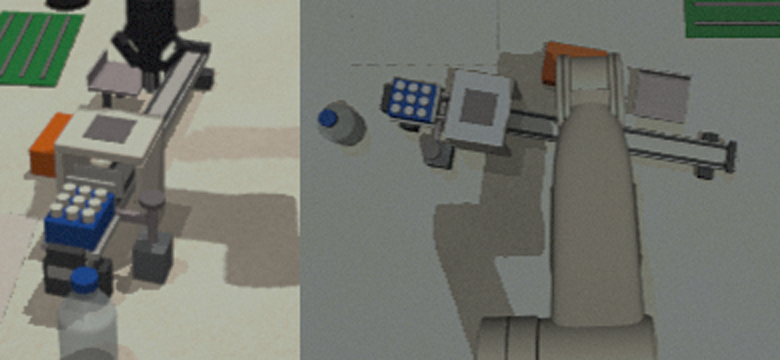

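View pics/w1.png

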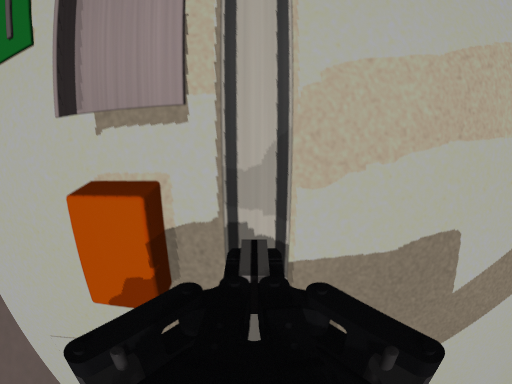

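Side crop: the gripper is over the track past the arch. The top view is half hidden by the forearm, and the wrist camera looks downhill over the fingers, away from the carriage. I'll turn the tool half a turn so that the wrist camera faces uphill and sees the carriage come out.

Call:
step_arm(
  series=[
    [0,0,-0.05,0],
    [0,0,0,0.1496],
    [0,0,0,0.1496],
    [0,0,0,0.1496],
    [0,0,0,0.1496],
    [0,0,0,0.1496],
    [0,0,0,0.1496],
    [0,0,0,0.1496],
  ],
)

```text
clock: 4.3
eef_pos: [0.5453, 0.0234, 0.1422]
tool_rot: [0.57, 0.822, 0.001, 0.001]
ft_force: [0.2, -0.1, 0.2]
grip_width: 0.0001
```

Call:
step_arm(
  series=[
    [0,0,0,0.1496],
    [0,0,0,0.1496],
    [0,0,0,0.1496],
    [0,0,0,0.1496],
    [0,0,0,0.1496],
    [0,0,0,0.1496],
    [0,0,0,0.1496],
    [0,0,0,0.1496],
  ],
)

```text
clock: 5.1
eef_pos: [0.5453, 0.0234, 0.1422]
tool_rot: [0.934, 0.358, 0.001, 0.0]
ft_force: [0.5, -0.2, 0.2]
grip_width: 0.0002
```

Call:
step_arm(
  series=[
    [0,0,0,0.1496],
    [0,0,0,0.1496],
    [0,0,0,0.1496],
    [0,0,0,0.1496],
    [0,0,0,0.1496],
    [0,0,0,0.1496],
    [0,0,0.05,0],
    [0,0,0,0],
  ],
)

```text
clock: 5.9
eef_pos: [0.5402, 0.0231, 0.0867]
tool_rot: [0.997, -0.079, -0.005, 0.0]
ft_force: [-2.0, -0.4, 0.3]
grip_width: 0.0002
```

Run:
```python
from workcell import sensors, vision
from h import *
s=sensors.get_obs();print(s["clock"],s["eef_pos"],rail(s["eef_pos"]),s["ft_force"],s["joint_pos"])
print("heading",np.degrees(2*np.arctan2(s["tool_rot"][1],s["tool_rot"][0])))
w=vision.camera_info("wrist");p,d=vision.camera("wrist");np.savez("w2.npz",p=p,d=d,**w);print(w["T"])
cv2.imwrite("pics/w2.png",p[:,:,::-1])
```

```text
5.9 [0.5401971  0.02305483 0.0866854 ] [-0.00469008 -0.05476313] [-1.97020674 -0.38211762  0.34908182] [ 4.24588085e-02  4.01915864e-01 -7.17702978e-02  1.10680754e+00
  3.12699970e-04  1.77234929e+00]
heading -9.115510399526972
[[ 0.98731092  0.14664717  0.0609242   0.55513016]
 [-0.15846034  0.93485929  0.31769236  0.10473221]
 [-0.01036687 -0.3233152   0.94623454  0.26133615]
 [ 0.          0.          0.          1.        ]]
```

View pics/w2.png

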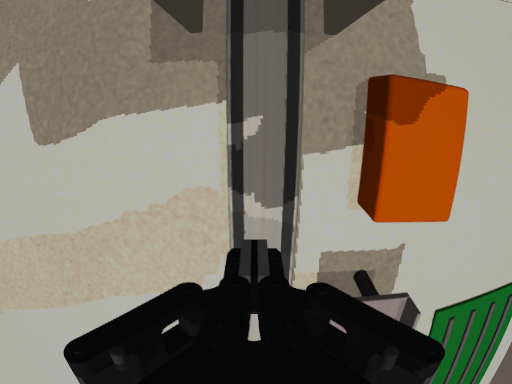

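The wrist view now faces uphill: the track runs from the fingers at (255,245) to the arch walls at about (190,15) and (340,15), and the tip box is off to the side at (415,150).

```bash
cat >> h.py <<'E'
def wcloud(d,K,T):
    v,u=np.mgrid[:d.shape[0],:d.shape[1]];a=(u-K[0,2])/K[0,0];b=(v-K[1,2])/K[0,0];th=np.hypot(a,b)+1e-9
    k=np.tan(np.minimum(th,1.5))/th
    c=np.stack([a*k*d,-b*k*d,-d,np.ones_like(d)],-1);return (c@T.T)[...,:3]
def carriage(d,K,T,ymin):
    """front buffer face (min rail y) and row-wise profile of points high above track, uphill of ymin"""
    P=wcloud(d,K,T);R=rail(P);h=P[...,2]-.065-.045*R[...,1]
    m=(d>0)&(abs(R[...,0])<.033)&(h>.05)&(h<.08)&(R[...,1]>ymin)&(R[...,1]<.2)
    return R[m],h[m]
E
python3 - <<'E'
from h import *
f=load("w2");P=wcloud(f["d"],f["mtx"],f["T"]);R=rail(P);h=P[...,2]-.065-.045*R[...,1]
ok=f["d"]>0
for v in (5,60,120,180): print(v,[(R[v,u].round(3).tolist(),h[v,u].round(3)) for u in (265,)])
m=ok&(abs(R[...,0])<.033)&(h>.015)&(h<.1)
print("finger pts",m.sum(),R[m].min(0),R[m].max(0),"z",P[m][:,2].min())
q=R[m&(h<.06)];print(np.percentile(q[:,1],[0,1,50,99,100]),np.percentile(q[:,0],[1,50,99]))
print("row0 y",R[0,265],"noise",np.std(h[30:150,258:275]))
E
```

```text
5 [([0.002, 0.089], np.float64(-0.0))]
60 [([0.002, 0.052], np.float64(-0.0))]
120 [([0.002, 0.013], np.float64(0.0))]
180 [([0.003, -0.028], np.float64(0.001))]
finger pts 2513 [-0.02505504 -0.06635669] [ 0.02409137 -0.04067787] z 0.12214589406464596
[-0.04421518 -0.04419958 -0.04381529 -0.04370383 -0.04369889] [-0.01096012 -0.00319288  0.00190171]
row0 y [0.0017707  0.09282885] noise 0.012183828255490267
```

Call:
step_arm(
  series=[
    [-0.024,-0.034,-0.014,0],
    [-0.024,-0.034,-0.014,0],
    [-0.024,-0.034,-0.014,0],
    [-0.024,-0.034,-0.014,0],
    [0,-0.05,0,0],
    [0,-0.05,0,0],
    [0.005,-0.045,0,0],
    [0.005,0,0,0],
  ],
)

```text
clock: 6.75
eef_pos: [0.5063, 0.3198, 0.1493]
tool_rot: [0.997, -0.077, 0.002, -0.002]
ft_force: [0.1, -0.9, -0.1]
grip_width: 0.0005
```

Run:
```python
from workcell import sensors, vision
from h import *
s=sensors.get_obs();print(s["clock"],s["eef_pos"],rail(s["eef_pos"]),s["ft_force"],s["tool_rot"])
vision.camera("top")
s=sensors.get_obs();print(s["clock"],s["eef_pos"],rail(s["eef_pos"]),s["ft_force"])
```

```text
6.75 [0.50625647 0.31978041 0.14932625] [-0.08613657  0.23257728] [ 0.0528274  -0.86677457 -0.14594673] [ 0.99703827 -0.07684145  0.00197629 -0.00248464]
6.8 [0.50661089 0.31657221 0.1489082 ] [-0.08526836  0.22946852] [ 1.40378128 -0.1905204   0.25066344]
```

```bash
cat > plan.py <<'E'
import numpy as np, itertools
from scipy.optimize import least_squares
g,th,c,k,b=9.81,.045,1.2,60.,2.
def free(t,m):
    tau=m/c;v=m*g*th/c;t=np.maximum(t,0);return v*(t-tau*(1-np.exp(-t/tau))),v*(1-np.exp(-t/tau))
def fit(ts,xs,t0g):
    f=lambda p:np.r_[(free(ts-p[0],p[1])[0]-xs)/.0015,(p[1]-.70)/.1,(p[0]-t0g)/.04]
    return least_squares(f,[t0g,.65],bounds=([t0g-.2,.5],[t0g+.2,.95])).x
def sim(cum,x0,v0,m,lag,y0,off,dt=.002):
    """cum: commanded downhill finger shift at row ends; y0: finger surface in travel units. arrays over ensemble"""
    n=int(2.6/dt);tt=np.arange(n)*dt;C=np.interp(tt,np.arange(len(cum)+1)*.1,np.r_[0,cum])
    x=x0+off;v=v0.copy();s=np.zeros_like(x);p=np.zeros_like(x);mc=np.zeros_like(x);first=np.full_like(x,9.);xm=x.copy()
    for i in range(n):
        pn=p+(C[i]-p)*dt/lag;pv=(pn-p)/dt;p=pn
        s=x-(y0+p);on=s>0;F=np.where(on,np.maximum(k*s+b*(v-pv),0),0)
        first=np.where(on&(first>8),x,first);v=v+(m*g*th-c*v-F)/m*dt;x=x+v*dt
        mc=np.maximum(mc,s);xm=np.maximum(xm,x)
    return mc,first,x,v,xm
def plan(x0,v0,m0,y0,D,vs=.012):
    E=np.array(list(itertools.product((-.004,.004),(.92,1.08),(.02,.06),(-vs,vs))))
    off,ms,lag,dv=E.T;ms=ms*m0;best=[]
    for d in (0,1,2):
        for V in np.arange(.12,.34,.02):
            for n1 in range(0,7):
                u=np.r_[np.zeros(d),V*.6,np.full(n1,V)]*.1
                r=D-u.sum()
                if r<=0: continue
                for nd in range(5,14-d-n1+1):
                    w=np.maximum(1-(np.arange(nd)+.5)/nd,0);vd=r/w.sum()/.1
                    if abs(vd-V)>.04: continue
                    rows=np.r_[u,w*vd*.1]
                    if len(rows)>16: continue
                    mc,first,x,v,xm=sim(np.cumsum(rows),np.full(len(E),x0),v0+dv,ms,lag,y0,off)
                    if first.min()<.228: continue
                    best.append((mc.max(),rows,first,x,xm))
    best.sort(key=lambda r:r[0]);return best[:3]
E
python3 - <<'E'
from plan import *
import time
for m in (.56,.70,.89):
    t=time.time();x0,v0=free(1.15,m)
    y0=.192+.044
    for r in plan(x0,v0,m,y0,.219)[:1]: print(m,x0,v0,"max comp",r[0].round(4),"rows",(r[1]*1000).round(1),"first",r[2].min().round(3),r[2].max().round(3),"end",r[3].min().round(3),r[3].max().round(3),r[4].max().round(3),round(time.time()-t,1))
E
```

```text
0.56 0.14895191973047445 0.18848481486326904 max comp 0.0184 rows [ 0.   0.  15.6 26.  26.  26.  26.3 23.2 20.1 17.  13.9 10.8  7.7  4.6
  1.5] first 0.449 0.455 end 0.458 0.459 0.473 3.8
0.7 0.16684244361308634 0.22165188237756617 max comp 0.0138 rows [ 0.   0.  13.2 22.  22.  22.  22.  22.  22.  22.6 18.5 14.4 10.3  6.2
  2.1] first 0.243 0.434 end 0.459 0.46 0.467 3.6
0.89 0.1852027435991151 0.25795593559669866 max comp 0.0133 rows [ 0.  14.4 24.  24.  24.  24.  22.8 20.1 17.4 14.7 12.1  9.4  6.7  4.
  1.3] first 0.243 0.353 end 0.461 0.462 0.466 3.6
```

```bash
sed -i 's/for d in (0,1,2)/for d in (0,1,2,3,4)/; s/np.arange(.12,.34,.02)/np.arange(.10,.30,.015)/; s/range(0,7)/range(0,6)/; s/range(5,14-d-n1+1)/range(7,17,1)/; s/len(rows)>16/len(rows)>23/; s/2.6\/dt/3.0\/dt/; s/dt=.002/dt=.004/' plan.py
python3 - <<'E'
from plan import *
import time
for m in (.56,.70,.89):
    t=time.time();x0,v0=free(1.15,m)
    y0=.192+.044
    for r in plan(x0,v0,m,y0,.219)[:1]: print(m,x0,v0,"max comp",r[0].round(4),"rows",(r[1]*1000).round(1),"first",r[2].min().round(3),r[2].max().round(3),"end",r[3].min().round(3),r[3].max().round(3),r[4].max().round(3),round(time.time()-t,1))
E
```

```text
0.56 0.14895191973047445 0.18848481486326904 max comp 0.0056 rows [ 0.   0.   0.   9.6 16.  16.  16.  16.  16.  17.8 16.5 15.2 13.9 12.5
 11.2  9.9  8.6  7.3  5.9  4.6  3.3  2.   0.7] first 0.247 0.389 end 0.459 0.46 0.461 9.2
0.7 0.16684244361308634 0.22165188237756617 max comp 0.0076 rows [ 0.   0.  12.3 20.5 20.5 20.5 20.  18.5 17.  15.6 14.1 12.6 11.1  9.6
  8.1  6.7  5.2  3.7  2.2  0.7] first 0.243 0.359 end 0.46 0.461 0.462 8.9
0.89 0.1852027435991151 0.25795593559669866 max comp 0.0113 rows [ 0.  13.2 22.  23.7 22.1 20.4 18.8 17.2 15.5 13.9 12.3 10.6  9.   7.4
  5.7  4.1  2.5  0.8] first 0.243 0.318 end 0.461 0.462 0.465 8.9
```

Create obs.py:
```python
import sys
from workcell import sensors, vision
from h import *
from plan import *
t0g=float(sys.argv[1]);ts=[];fy=[]
for i in range(9):
    s=sensors.get_obs();T=np.array(vision.camera_info("wrist")["T"]);K=np.array(vision.camera_info("wrist")["mtx"]);tc=rail(s["eef_pos"])
    p,d=vision.camera("wrist");R,h=carriage(d,K,T,tc[1]+.022)
    print(s["clock"],"tcp",tc.round(4),s["eef_pos"][2].round(4),len(R),np.percentile(R[:,1],[0,2,10]).round(4) if len(R) else "")
    if len(R)>40:
        ts.append(s["clock"]);fy.append(np.percentile(R[:,1],2))
        if fy[-1]<.04 and len(ts)>=3: break
ts=np.array(ts);xs=.192-np.array(fy);np.savez("obs.npz",ts=ts,xs=xs)
s=sensors.get_obs();tc=rail(s["eef_pos"]);now=s["clock"]
t0,m=fit(ts,xs,t0g);x0,v0=free(now-t0,m)
print("t0",t0,"m",m,"now",now,"x0",x0,"v0",v0,"polyv",np.polyfit(ts,xs,1)[0],"res",(free(ts-t0,m)[0]-xs).round(4),"tcp",tc,s["eef_pos"])
y0=.27-.078-(tc[1]+.011);D=.460-.005-y0
for r in plan(x0,v0,m,y0,D): print("comp",r[0].round(4),"rows",(r[1]*1000).round(1),"sum",r[1].sum().round(4),"first",r[2].min().round(3),r[2].max().round(3),"end",r[3].min().round(3),r[3].max().round(3),r[4].max().round(3))
```

```text
(no output)
```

Call:
step_arm(
  series=[
    [-0.003,0.005,0.012,0],
    [0,0,0,0],
    [0,0,0,0],
    [0,0,0,0],
    [0,0,0,0],
    [0,0,0.015,0],
    [0,0,0.014,0],
    [0,0,0.001,0],
  ],
)

```text
clock: 7.6
eef_pos: [0.5007, 0.3075, 0.1031]
tool_rot: [0.997, -0.081, -0.001, 0.001]
ft_force: [-0.1, -0.2, 0.2]
grip_width: -0.0
```

Run:
```python
from workcell import sensors
from h import *
s=sensors.get_obs();print(s["clock"],s["eef_pos"],rail(s["eef_pos"]),s["ft_force"])
```

```text
7.6 [0.50066386 0.3074571  0.10312159] [-0.08966418  0.21951216] [-0.13182861 -0.19536917  0.20597645]
```

Call:
step_arm(
  series=[
    [-0.008,0,-0.036,0],
    [-0.006,0.048,0,0],
    [0,0.05,0,0],
    [0,0.05,0,0],
    [0.026,0.032,0.012,0],
    [0.026,0.032,0.013,0],
    [0.026,0.032,0.013,0],
    [0.026,0.03,0.012,0],
  ],
)

```text
clock: 8.4
eef_pos: [0.5477, 0.0216, 0.0914]
tool_rot: [0.997, -0.081, 0.001, -0.0]
ft_force: [0.7, 1.0, -0.4]
grip_width: -0.0001
```

```bash
python3 obs.py 7.47
```

```text
8.4 tcp [ 0.0029 -0.0549] 0.0914 0 
8.45 tcp [ 0.006  -0.0597] 0.0893 0 
8.5 tcp [ 0.0037 -0.0573] 0.0898 0 
8.55 tcp [ 0.0025 -0.0555] 0.0904 0 
8.6 tcp [ 0.0018 -0.0542] 0.0908 0 
8.65 tcp [ 0.0015 -0.0534] 0.0912 0 
8.7 tcp [ 0.0014 -0.0528] 0.0913 0 
8.75 tcp [ 0.0012 -0.0525] 0.0914 0 
8.8 tcp [ 0.0012 -0.0523] 0.0914 0 Traceback (most recent call last):
  File "obs.py", line 16, in <module>
    print("t0",t0,"m",m,"now",now,"x0",x0,"v0",v0,"polyv",np.polyfit(ts,xs,1)[0],"res",(free(ts-t0,m)[0]-xs).round(4),"tcp",tc,s["eef_pos"])
                                                          ~~~~~~~~~~^^^^^^^^^
    raise TypeError("expected non-empty vector for x")
TypeError: expected non-empty vector for x
```

Run:
```python
from workcell import sensors, vision
from h import *
K=np.array(vision.camera_info("wrist")["mtx"]);T=np.array(vision.camera_info("wrist")["T"])
w,d=vision.camera("wrist");s,ds=vision.camera("side");np.savez("side2.npz",p=s,d=ds,mtx=vision.camera_info("side")["mtx"],T=vision.camera_info("side")["T"])
R,h=carriage(d,K,T,-.03);print(len(R),sensors.get_obs()["clock"])
im=np.hstack([w[:,::1][:300,100:400],cv2.resize(s[160:310,190:320],(260,300))])
cv2.imwrite("pics/c1.png",im[:,:,::-1])
g=load("side2");P=cloud(g);Rr=rail(P);hsv=cv2.cvtColor(s,cv2.COLOR_RGB2HSV)
m=(hsv[...,0]>105)&(hsv[...,0]<130)&(hsv[...,1]>120)&(abs(Rr[...,0])<.06)&(Rr[...,1]<.36);print("blue",np.median(Rr[m],0),m.sum())
m=(abs(Rr[...,0]+.085)<.03)&(abs(Rr[...,1]-.225)<.03)&(P[...,2]>.095)&(P[...,2]<.14);z=P[m][:,2];print("pad z",np.percentile(z,[50,80,90,95,99]))
a=np.array([Rr[m][:,0],Rr[m][:,1],z]).T;t=a[z>np.percentile(z,99)-.003];print(t.min(0),t.max(0),len(t))
```

```text
0 8.95
blue [-0.01292334  0.3103624 ] 478
pad z [0.1271762  0.12994618 0.13102744 0.13154744 0.13336415]
[-0.1018824   0.19604549  0.13045655] [-0.05659954  0.24146352  0.13712067] 28
```

View pics/c1.png

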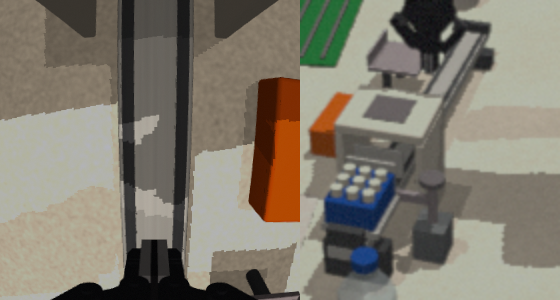

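The pad is unchanged in the picture (right half, 432,178) and the carriage is still at the top, so the press missed. I'll check the cap position against the finger tip in the earlier picture.

Run:
```python
from h import *
g=load("side0");f=load("top0")
print("tip in s1 by ray:",rail(ray(g,190+270/4,160+276/4,.1642)),"tcp was",[-.0902,.2253])
for n in ("side0","side2","top0"):
    F=load(n);P=cloud(F);R=rail(P);Z=P[...,2]
    m=(R[...,0]>-.125)&(R[...,0]<-.068)&(abs(R[...,1]-.225)<.05)&(Z>.11)&(Z<.145)
    v,u=np.nonzero(m);print(n,m.sum(),"px",u.min(),u.max(),v.min(),v.max(),"zpct",np.percentile(Z[m],[5,50,95]),"med",np.median(R[m],0),"rng",np.percentile(R[m],[3,97],axis=0).round(3).tolist())
p=load("side0")["p"];print(load("side0")["d"][244:256,246:266:2].round(3))
```

```text
tip in s1 by ray: [-0.07949432  0.18179015] tcp was [-0.0902, 0.2253]
side0 118 px 250 262 245 256 zpct [0.12050786 0.12910879 0.13194898] med [-0.08733596  0.22667994] rng [[-0.102, 0.206], [-0.072, 0.24]]
side2 118 px 250 262 245 256 zpct [0.12032334 0.12875209 0.13183875] med [-0.08745673  0.22715338] rng [[-0.102, 0.206], [-0.072, 0.239]]
top0 75 px 171 180 210 219 zpct [0.12421976 0.12933776 0.13511123] med [-0.08411948  0.22044014] rng [[-0.099, 0.206], [-0.069, 0.237]]
[[1.457 1.358 1.359 1.366 1.39  1.41  1.445 1.46  1.482 1.567]
 [1.462 1.366 1.362 1.368 1.342 1.34  1.336 1.46  1.486 1.564]
 [1.457 1.368 1.364 1.336 1.336 1.336 1.344 1.333 1.489 1.559]
 [1.551 1.366 1.336 1.333 1.332 1.329 1.332 1.33  1.332 1.55 ]
 [1.539 1.367 1.322 1.332 1.323 1.327 1.327 1.325 1.327 1.539]
 [1.549 1.37  1.322 1.325 1.322 1.325 1.328 1.316 1.324 1.537]
 [1.539 1.374 1.319 1.322 1.321 1.321 1.325 1.32  1.323 1.534]
 [1.528 1.375 1.323 1.318 1.318 1.316 1.317 1.317 1.324 1.527]
 [1.528 1.377 1.322 1.321 1.313 1.309 1.313 1.316 1.497 1.527]
 [1.526 1.372 1.375 1.32  1.313 1.319 1.317 1.322 1.507 1.522]
 [1.52  1.379 1.377 1.317 1.319 1.324 1.319 1.478 1.5   1.519]
 [1.519 0.    1.376 1.383 1.333 1.332 1.334 1.48  1.498 1.519]]
```

Run:
```python
from h import *
F=load("side2");P=cloud(F);R=rail(P);Z=P[...,2];p=F["p"].max(-1)
m=(abs(R[...,0])<.08)&(abs(R[...,1]+.05)<.06)&(Z>.08)&(Z<.3)
for a in np.arange(.08,.22,.01):
    q=m&(Z>=a)&(Z<a+.01)
    if q.sum()>2:print("z",a.round(2),q.sum(),"x",R[q][:,0].min().round(3),R[q][:,0].max().round(3),"y",R[q][:,1].min().round(3),R[q][:,1].max().round(3))
f=load("w2");P=wcloud(f["d"],f["mtx"],f["T"]);R=rail(P);Z=P[...,2]
for v in range(215,275,5): print(v,R[v,255].round(4),Z[v,255].round(4))
```

```text
z 0.12 9 x -0.009 0.009 y -0.054 -0.042
z 0.13 24 x -0.016 0.011 y -0.054 -0.038
z 0.14 26 x -0.017 0.011 y -0.056 -0.04
z 0.15 30 x -0.015 0.011 y -0.059 -0.037
z 0.16 31 x -0.029 0.03 y -0.057 -0.038
z 0.17 75 x -0.037 0.032 y -0.07 -0.038
z 0.18 68 x -0.045 0.043 y -0.069 -0.035
z 0.19 70 x -0.052 0.051 y -0.067 -0.031
z 0.2 86 x -0.063 0.058 y -0.058 -0.033
z 0.21 124 x -0.064 0.057 y -0.065 -0.03
z 0.22 91 x -0.051 0.049 y -0.057 -0.029
215 [-0.0041 -0.0552] 0.0634
220 [-0.004  -0.0595] 0.0625
225 [-0.004  -0.0629] 0.0639
230 [-0.004  -0.0675] 0.0628
235 [-0.004  -0.0723] 0.0614
240 [-0.0037 -0.0433] 0.1248
245 [-0.0037 -0.0438] 0.1294
250 [-0.0036 -0.0435] 0.135
255 [-0.0036 -0.0437] 0.1395
260 [-0.0036 -0.0439] 0.1436
265 [-0.0035 -0.0436] 0.1485
270 [-0.0035 -0.044 ] 0.152
```

Both views show the real finger end about 30 mm above the reported TCP (tip at z about 0.121 with 0.091 reported). That explains the missed press, so I'll add 30 mm to all the depths.

Call:
step_arm(
  series=[
    [-0.026,-0.032,-0.007,0],
    [-0.026,-0.032,-0.007,0],
    [-0.026,-0.032,-0.007,0],
    [-0.026,-0.032,-0.007,0],
    [0,-0.05,0,0],
    [0,-0.05,0,0],
    [0,-0.05,0,0],
    [0.01,-0.004,0,0],
  ],
)

```text
clock: 9.75
eef_pos: [0.4982, 0.3237, 0.1188]
tool_rot: [0.997, -0.077, 0.001, -0.002]
ft_force: [0.1, -1.2, -0.2]
grip_width: 0.0001
```

Call:
step_arm(
  series=[
    [0,0,0.006,0],
    [0,0,0,0],
    [0,0,0,0],
    [0,0,0,0],
    [0,0,0,0],
    [0,0,0,0],
    [0,0,0,0],
    [0,0,0,0],
  ],
)

```text
clock: 10.55
eef_pos: [0.4991, 0.3168, 0.1127]
tool_rot: [0.997, -0.081, 0.0, -0.0]
ft_force: [-0.7, -0.3, 0.7]
grip_width: -0.0002
```

Run:
```python
from workcell import sensors, vision
from h import *
s=sensors.get_obs();print(s["clock"],s["eef_pos"],rail(s["eef_pos"]),s["ft_force"],s["joint_vel"].round(3))
p,d=vision.camera("side");ci=vision.camera_info("side");P=cloud(dict(d=d,mtx=np.array(ci["mtx"]),T=np.array(ci["T"])));R=rail(P);Z=P[...,2]
m=(abs(R[...,0]+.09)<.07)&(abs(R[...,1]-.23)<.06)&(Z>.1)&(Z<.26)
for a in np.arange(.11,.25,.01):
    q=m&(Z>=a)&(Z<a+.01)
    if q.sum()>2:print("z",a.round(2),q.sum(),"x",R[q][:,0].min().round(3),R[q][:,0].max().round(3),"y",np.percentile(R[q][:,1],[2,50,98]).round(3))
cv2.imwrite("pics/p2.png",cv2.resize(p[190:280,210:300,::-1],None,fx=5,fy=5,interpolation=cv2.INTER_CUBIC))
```

```text
10.55 [0.49914234 0.31675907 0.11273319] [-0.09266894  0.22844598] [-0.70293149 -0.32247146  0.67144518] [ 0.003  0.     0.001 -0.002 -0.001 -0.   ]
z 0.11 53 x -0.09 -0.026 y [0.182 0.225 0.287]
z 0.12 135 x -0.103 -0.021 y [0.191 0.228 0.284]
z 0.13 133 x -0.102 -0.021 y [0.188 0.229 0.284]
z 0.14 85 x -0.102 -0.02 y [0.185 0.238 0.285]
z 0.15 50 x -0.109 -0.022 y [0.19  0.232 0.24 ]
z 0.16 58 x -0.109 -0.022 y [0.192 0.231 0.241]
z 0.17 60 x -0.109 -0.02 y [0.182 0.232 0.24 ]
z 0.18 36 x -0.123 -0.067 y [0.222 0.235 0.24 ]
z 0.19 105 x -0.13 -0.057 y [0.215 0.237 0.243]
z 0.2 101 x -0.14 -0.052 y [0.217 0.237 0.243]
z 0.21 111 x -0.146 -0.043 y [0.215 0.239 0.246]
z 0.22 103 x -0.155 -0.036 y [0.228 0.239 0.246]
z 0.23 175 x -0.158 -0.034 y [0.216 0.237 0.247]
z 0.24 140 x -0.148 -0.039 y [0.222 0.238 0.25 ]
z 0.25 105 x -0.137 -0.054 y [0.221 0.238 0.248]
```

View pics/p2.png

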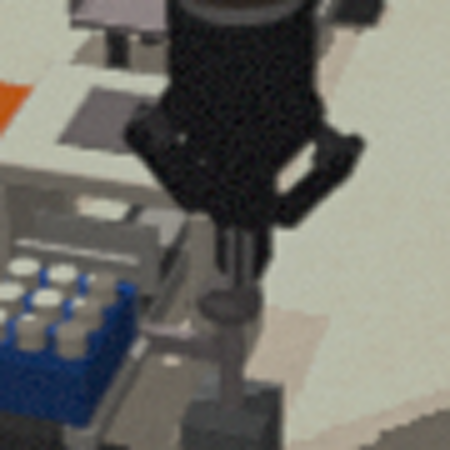

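The tip at (258,277) is just above the cap at (230,300), about 5 mm to its outer side. I'll shift it in 4 mm and press.

Call:
step_arm(
  series=[
    [0.004,0,0.008,0],
    [0,0,0,0],
    [0,0,0,0],
    [0,0,0,0],
    [0,0,0,0],
    [0,0,0.014,0],
    [0,0,0.013,0],
    [0,0,0.001,0],
  ],
)

```text
clock: 11.4
eef_pos: [0.5035, 0.3166, 0.0764]
tool_rot: [0.997, -0.081, 0.0, -0.0]
ft_force: [0.3, -0.3, 1.1]
grip_width: -0.0
```

Run:
```python
from workcell import sensors
from h import *
s=sensors.get_obs();print(s["clock"],s["eef_pos"],rail(s["eef_pos"]),s["ft_force"],s["ft_torque"])
```

```text
11.4 [0.50345599 0.31664748 0.07643331] [-0.08839395  0.22903295] [ 0.26698348 -0.30285794  1.06330779] [0.0013328  0.04069996 0.00426457]
```

Call:
step_arm(
  series=[
    [-0.012,0,-0.032,0],
    [-0.004,0.049,0,0],
    [0,0.05,0,0],
    [0,0.05,0,0],
    [0.026,0.033,0.011,0],
    [0.026,0.033,0.012,0],
    [0.026,0.033,0.012,0],
    [0.026,0.033,0.012,0],
  ],
)

```text
clock: 12.2
eef_pos: [0.5449, 0.0231, 0.0615]
tool_rot: [0.997, -0.081, -0.0, 0.0]
ft_force: [0.3, -1.0, -0.6]
grip_width: -0.0002
```

```bash
sed -i 's/<.04 and/<.036 and/' obs.py; python3 obs.py 11.28
```

```text
12.2 tcp [-0.0001 -0.0539] 0.0615 4090 [0.0588 0.0593 0.0595]
12.25 tcp [ 0.003  -0.0594] 0.0594 5230 [0.0471 0.0475 0.0478]
12.3 tcp [ 0.0008 -0.0567] 0.0599 5303 [0.0353 0.0356 0.036 ]
t0 11.239104900279985 m 0.7999803565186797 now 12.35 x0 0.16780410052572153 v0 0.23869231034971775 polyv 0.23668761054353615 res [ 0.0003 -0.0001 -0.0004] tcp [-0.0005157  -0.05478289] [0.54431342 0.02236073 0.06048212]
comp 0.01 rows [ 0.   0.  15.  24.7 23.1 21.5 19.9 18.3 16.8 15.2 13.6 12.  10.4  8.8
  7.2  5.6  4.   2.4  0.8] sum 0.2192 first 0.24 0.343 end 0.46 0.461 0.464
comp 0.0101 rows [ 0.   0.  15.  25.  23.1 21.5 19.9 18.3 16.7 15.1 13.5 11.9 10.4  8.8
  7.2  5.6  4.   2.4  0.8] sum 0.2192 first 0.24 0.343 end 0.46 0.461 0.463
comp 0.0102 rows [ 0.  11.4 19.  19.  19.  19.  21.1 19.2 17.4 15.6 13.7 11.9 10.1  8.2
  6.4  4.6  2.7  0.9] sum 0.2192 first 0.268 0.36 end 0.46 0.461 0.464
```

Carriage released and rolling at about 0.237 m/s, as the model expects. Now the catch.

Call:
step_arm(
  series=[
    [0,0,0,0],
    [0,0,0,0],
    [0,0.015,0,0],
    [0,0.025,0,0],
    [0,0.023,0,0],
    [0,0.022,0,0],
    [0,0.02,0,0],
    [0,0.018,0,0],
  ],
)

```text
clock: 13.15
eef_pos: [0.5242, -0.0975, 0.0621]
tool_rot: [0.997, -0.08, 0.0, 0.0]
ft_force: [0.2, -0.2, 0.1]
grip_width: -0.0003
```

Call:
step_arm(
  series=[
    [0,0.017,0,0],
    [0,0.015,0,0],
    [0,0.014,0,0],
    [0,0.012,0,0],
    [0,0.01,0,0],
    [0,0.009,0,0],
    [0,0.007,0,0],
    [0,0.006,0,0],
  ],
)

```text
clock: 13.95
eef_pos: [0.5103, -0.186, 0.0616]
tool_rot: [0.997, -0.081, -0.0, -0.0]
ft_force: [0.1, 0.6, -0.3]
grip_width: -0.0003
```

Call:
step_arm(
  series=[
    [0,0.004,0,0],
    [0,0.002,0,0],
    [0,0,0,0],
    [0,0,0,0],
    [0,0,0,0],
    [0,0,0,0],
    [0,0,0,0],
    [0,0,0,0],
  ],
)

```text
clock: 14.75
eef_pos: [0.5095, -0.1912, 0.0616]
tool_rot: [0.997, -0.081, 0.0, -0.0]
ft_force: [0.0, -0.7, -0.3]
grip_width: -0.0001
```

```bash
cat > chk.py <<'E'
from workcell import sensors, vision
from h import *
s=sensors.get_obs();tc=rail(s["eef_pos"]);print(s["clock"],tc,s["eef_pos"],s["ft_force"])
K=np.array(vision.camera_info("wrist")["mtx"]);T=np.array(vision.camera_info("wrist")["T"])
w,d=vision.camera("wrist");P=wcloud(d,K,T);R=rail(P);h=P[...,2]-.065-.045*R[...,1]
for lo,hi in ((.058,.064),(.064,.072)):
    for x in (-.028,.028):
        m=(abs(R[...,0]-x)<.005)&(h>lo)&(h<hi)&(R[...,1]>-.32)&(R[...,1]<-.1)
        print("h",lo,"x",x,m.sum(),np.percentile(R[m][:,1],[1,50,99]).round(4) if m.sum() else "")
hsv=cv2.cvtColor(w,cv2.COLOR_RGB2HSV);m=(hsv[...,0]>105)&(hsv[...,0]<130)&(hsv[...,1]>120)&(abs(R[...,0])<.06)&(h>.02)
print("blue y",np.percentile(R[m][:,1],[1,50,99]).round(4))
cv2.imwrite(f"pics/e{int(s['clock']*100)}.png",w[:,:,::-1])
p,d=vision.camera("top");ci=vision.camera_info("top");P=cloud(dict(d=d,mtx=np.array(ci["mtx"]),T=np.array(ci["T"])));R=rail(P)
m=(abs(R[...,0]+.085)<.02)&(abs(R[...,1]-.222)<.03)&(P[...,2]>.09);print("pad z",np.median(P[m][:,2]),m.sum())
E
python3 chk.py; ls pics
```

```text
14.75 [-0.00039758 -0.2712176 ] [ 0.50945331 -0.19124819  0.06162575] [ 0.0040991  -0.67429354 -0.27815502]
h 0.058 x -0.028 277 [-0.2547 -0.2278 -0.1533]
h 0.058 x 0.028 282 [-0.2548 -0.2277 -0.1666]
h 0.064 x -0.028 2019 [-0.2596 -0.2051 -0.1538]
h 0.064 x 0.028 2702 [-0.2599 -0.1909 -0.1531]
blue y [-0.2266 -0.1914 -0.1468]
pad z 0.10759902346893191 72
c1.png
e1475.png
p2.png
r1.png
s1.png
side0.png
side0c.png
top0.png
top0c.png
w1.png
w2.png
```

Call:
step_arm(
  series=[
    [0,0,0,0],
    [0,0,0,0],
    [0,0,0,0],
    [0,0,0,0],
    [0,0,0,0],
    [0,0,0,0],
    [0,0,0,0],
    [0,0,0,0],
  ],
)

```text
clock: 15.65
eef_pos: [0.5094, -0.1914, 0.0616]
tool_rot: [0.997, -0.081, 0.0, -0.0]
ft_force: [0.2, -0.4, -0.6]
grip_width: 0.0001
```

Call:
step_arm(
  series=[
    [0,0,0,0],
    [0,0,0,0],
    [0,0,0,0],
    [0,0,0,0],
    [0,0,0,0],
    [0,0,0,0],
    [0,0,0,0],
    [0,0,0,0],
  ],
)

```text
clock: 16.45
eef_pos: [0.5094, -0.1914, 0.0616]
tool_rot: [0.997, -0.081, 0.0, 0.0]
ft_force: [0.3, -0.4, 0.1]
grip_width: 0.0001
```

```bash
python3 chk.py; ls -t pics|head -1
```

```text
16.45 [-0.00039979 -0.27137412] [ 0.50942583 -0.19140229  0.06162196] [ 0.29804464 -0.4182431   0.07123673]
h 0.058 x -0.028 274 [-0.2547 -0.2288 -0.1671]
h 0.058 x 0.028 281 [-0.255  -0.2289 -0.1647]
h 0.064 x -0.028 2022 [-0.2598 -0.206  -0.1546]
h 0.064 x 0.028 2701 [-0.2601 -0.1918 -0.1542]
blue y [-0.2276 -0.1914 -0.147 ]
pad z 0.10721700368939446 73
e1645.png
```

View pics/e1645.png

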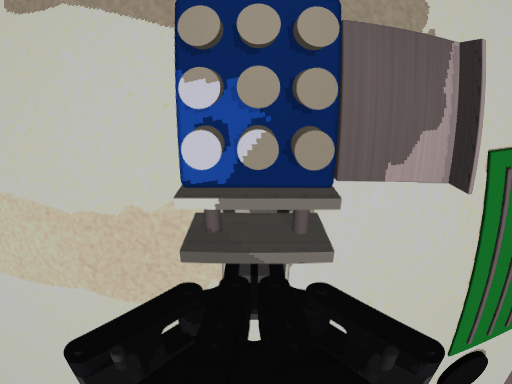

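```bash
python3 -c "
from workcell import order
print(order.job_done())"
```

```text
the job is handed in; nothing more can be done
None
```

I pressed the catch, met the carriage beyond the arch and slowed it to rest level with the shelf. I handed the job in at about 16.6 s while still holding it, and no verdict was reported.

**Last checks:**
- **Catch:** the cap stands at z about 0.107 m, so it is fully down.
- **Position:** the rack's middle is at rail y about -0.188, a travel of about 0.459 m against the 0.46 target. It moved about 1 mm over the last 1.7 s.
- **Contact:** the buffer face (-0.260) lies on the finger surface (-0.260) within a millimetre. In the last picture the plate rests against the fingers and the rack is beside the shelf.

**What disagreed or went unmeasured:**
- **First press missed:** the real finger ends stand about 30 mm short of the reported TCP. Two camera views confirmed this, and I pressed again 30 mm deeper.
- **Contact force:** the wrist force read -0.4 N along the rail, about the sensor's noise. The case for contact rests on the pictures and depth.
- **Buffer push:** the model predicted at most about 10 mm during the catch. I could not measure it while the carriage was moving.
- **Bottle, jar and tip box:** I did not re-measure them at the end. No path came near them.

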